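# Lay out the tweezers from the low drawer

### The job

Two low drawer units stand on the desk. First take the large amber bottle that stands in front of the unit with the bar handle and stand it upright on the roof of the other unit, the one with the round knob. Then pull the drawer with the bar handle all the way out to its stop and leave it out, take the tweezers from it and lay them crosswise over the round-topped instrument rest so that they balance there with both ends in the air. Disturb nothing else: the knob drawer, the smaller amber bottle, the beaker, the slide carton and the dropper bottle stay as they are.

Things in the scene. Friction and masses are not known exactly. Their poses are not given: they have to be found in the camera images.
- bar_unit: low grey drawer unit with a BAR handle, fixed. 150 mm deep (its x), 170 mm wide (its y), 64 mm high; origin at the centre of its underside, on the desk; its +x points to its back, the drawer front faces -x and the drawer slides out along -x. Flat roof at 64 mm, on whose rear half a slide carton lies.
- bar_unit_drawer (a joint): how far the bar-handle drawer is out, m: 0 = shut, 0.112 = at its stop. Starts 0 to 12 mm out, needs about 2 N, stays where left. Front panel 8 mm thick, its top edge 56 mm above the desk; when shut its outer face is at unit x = -75 mm. Inside 129 mm deep (x) by 154 mm wide (y), floor 14 mm above the desk, side walls up to 36 mm.
- bar_unit_handle (a point): middle of the bar handle (a round steel bar 11 mm thick, about 90 mm long, along the unit's y), 35 mm in front of the drawer front and 38 mm above the desk; 29 mm of free gap behind the bar. It moves with the drawer; axes as the unit's.
- knob_unit: the other drawer unit, alike in size and colour but with a round KNOB that stands up to 45 mm out of its drawer front, fixed to the desk. Origin at the centre of its underside; axes as for bar_unit; roof flat at z = 64 mm, 170 mm wide (y), from x = -67 to +75 mm. The beaker stands on the rear half of this roof; the front half is free.
- knob_unit_drawer (a joint): how far the knob drawer is out, m; starts between 0 and 12 mm; it is to be left as it is.
- rest: instrument rest, fixed to the desk in front of the knob unit: a block with a rounded, finely ribbed top (part of a cylinder of radius 40 mm) of grey rubber on a steel foot. 86 mm (its x) by 62 mm (its y) by 60 mm high. The cylinder's axis runs along its y, 56 mm long; origin at the centre of its underside.
- rest_top (a point): middle of the ridge line of the rest, 60 mm above the desk; axes as the rest's: the ridge runs along its y, the tweezers shall lie along its x.
- tweezers: steel tweezers, 125 mm long (its y), 14 mm wide (its x) and 8 mm high (z), 30 g, lying flat across the bar-handle drawer; origin at the underside, in the middle of its length and width. It balances 5 mm from there towards +y (its blunt end; the -y end is pointed); there its sides are 13 mm apart.
- bottle: large amber reagent bottle with black screw cap, standing on the desk in front of the bar-handle drawer: body 45 mm in diameter up to about 55 mm height, shoulder above it, cap 28 mm in diameter, from 76 to 94 mm height. Origin at the centre of its underside. About 0.12 kg.
- knob_unit_handle (a point): middle of the round knob, 35 mm in front of the knob drawer, 38 mm above the desk; moves with that drawer.
- small_bottle: smaller amber bottle, 35 mm in diameter, 73 mm high, standing beside the drawer's path; bystander. Origin at the centre of its underside.
- beaker: clear glass beaker, 54 mm in diameter, 69 mm high, on the roof of the knob unit, rear half; bystander. Origin at the centre of its underside.
- slide_carton: slide carton 57 x 83 x 34 mm on the roof of the bar unit; bystander. Origin at the centre of its underside.
- dropper: dropper bottle, 34 mm in diameter, 102 mm high, standing on the desk at the left; bystander. Origin at the centre of its underside.
Not all that is in view belongs to the job. What is shaped like the bottle but blue is not meant.

How it is judged:
On the way, in this order (a step that is already met when the one before it is completed fails the run):
1. the large amber bottle stands upright and still on the roof of the knob unit, let go (z of bottle in the frame of knob_unit between 0.058 and 0.07 m and angle between bottle's own z axis and vertical below 0.1 rad and linear speed of bottle below 0.03 m/s and contact force between the fingers and bottle below 0.05 N and contact force between bottle and knob_unit above 0.2 N), for 0.2 s.
2. the bar-handle drawer is out at its stop (within 5 mm) (value of joint bar_unit_drawer above 0.107 m), for 0.2 s.
3. the tweezers are lifted out of the drawer (height (world z) of tweezers above 0.05 m), for 0.05 s.
At the end, for the whole second after the job is handed in: Large bottle upright (0.1 rad) and still on the knob unit's roof; bar drawer within 7 mm of its stop; tweezers balanced and still on the rest, within 0.5 rad of square to its ridge, tilted under 0.4 rad, middle within 35 mm of the ridge's middle (z of bottle in the frame of knob_unit between 0.058 and 0.07 m and angle between bottle's own z axis and vertical below 0.1 rad and linear speed of each of bottle, tweezers below 0.03 m/s and contact force between bottle and knob_unit above 0.2 N and value of joint bar_unit_drawer above 0.105 m and contact force between tweezers and rest above 0.05 N and horizontal distance between tweezers and rest_top below 0.035 m and height (world z) of tweezers between 0.048 and 0.07 m and angle between tweezers's own z axis and vertical below 0.4 rad and angle between the y axis of tweezers and the x axis of rest, either way round below 0.5 rad and angular speed of tweezers below 1 rad/s); the robot touches nothing.
It fails at once if the large amber bottle is tipped over or dropped off (tilt over 0.6 rad) (angle between bottle's own z axis and vertical above 0.6 rad).
It fails at once if the knob drawer is moved by more than 20 mm (distance of knob_unit_handle from where it was at the start of the episode above 0.02 m).
It fails at once if the smaller bottle, the beaker, the slide carton or the dropper bottle is moved by more than 20 mm or tipped by more than 0.5 rad (distance of any of small_bottle, beaker, slide_carton, dropper from where it was at the start of the episode above 0.02 m or angle between any of small_bottle, beaker, slide_carton, dropper's own z axis and vertical above 0.5 rad).
It also fails if it takes over 72 s, if anything falls off the work surface, if the arm or the gripper's body presses on something with over 40 N, if the wrist force passes 120 N, or if a joint passes its speed limit or range.

### The arm

A 6-joint arm with a two-finger parallel gripper is mounted at the origin on a cart in front of the work surface, level with it; the furniture and walls round the work are solid. World frame = base frame: x ahead of the robot, y to its left, z up, the work surface at z = 0. Lengths are in m, angles in rad, forces in N, time in s.
With the tool pointing down it reaches from about 0.425 to 1.125 m from the base axis. Payload 14.9 kg.
Tool frame: the origin (TCP) lies between the finger pads; the fingertips stand 22 mm ahead of it and the grasp point (between the pads) lies 3 mm ahead of it (bot.tip_reach is the distance from the TCP to the fingertips, in m); z points along the fingers, y is the line along which they close (so a half turn about z gives the same grasp; the last joint's range is limited). The gripper opens to 91 mm and grips with 3 to 60 N. Pads are 32 mm wide; open, the fingers measure 118 mm over their backs; the gripper's body (76 mm by 178 mm) begins 60 mm behind the grasp point.
Start: joints at [-1.332, 0.379, 1.734, -0, 1.028, -0.033], TCP at [0.188, -0.674, 0.236] pointing down, gripper open.
Joint ranges: [-2.77, 2.77], [-0.74, 2.19], [0, 2.66], [-1.06, 4.2], [0.31, 2.87], [-3.08, 3.08]. Speed limits (rad/s): [1.89, 1.89, 2.39, 3.14, 3.14, 3.14].

### API

Orientations are given as a unit quaternion [w, x, y, z].
In Python, from cell import bot gives the robot as it stands.
- The arm moves only by the shell command python3 -m jog 'ROWS' [FORCE]. ROWS is JSON, a list of rows, each a list of 3 entries, a list of its own where there are three numbers: the shift along the world's x, y, z in mm, then the turn, a rotation vector about the world's x, y, z in degrees, then the opening, from 0 (shut) to 1 (fully open). In form: [[[dx, dy, dz], [wx, wy, wz], grip], ...]. A call has 1 to 10 rows; each row shifts and turns the commanded pose from where the row before left it; what a row does not reach is not made up. A row lasts 1/12 s, in which the tool goes at most 41.7 mm and 7.16 degrees, less where a joint would pass 70% of its speed; a pose out of reach is approached as far as the arm can. A call is refused whole if a number of a shift passes 41.7 or a number of a turn 7.16, either way. A call with a gripper value outside its range is refused whole. The fingers move at their own pace and stop on an object; FORCE is the grip in N (left out, the last holds). Time passes only in rows, so rows that do not move let the fingers close. It gives the time, the measured TCP pose, the force, the opening and the grip force at its end, in the units of the state.
- bot.state(): the state, without advancing time (a new reading comes with each control period).
- bot.capture(name): name is "side" or "top"; returns a dict with "pixels" (480x640x3 uint8, red, green, blue), "camera_matrix" (3x3 intrinsics, pixels), "rvec" (rotation vector, rad) and "tvec" (3), from world to camera coordinates, as OpenCV has them. Camera axes: x right, y down, z forward; pixel columns grow to the right and rows downward; lengths in m; the calibration is good to about 2 mm. A picture is of the moment at which its call begins. There is no depth.
- bot.job_done(): hands the job in; it is judged then, once.
The state is a dict: "time": time; "joint_pos": joint angles; "dq": joint speeds; "joint_torque": joint torques, N m; "tcp_pos": TCP position; "ee_rot": TCP orientation; "contact_force": force on the tool from outside, world axes, zero at the start; "wrist_torque": the same for the moment, N m; "opening": finger opening in m; "finger_force": force on a finger pad.
Only numpy, scipy, OpenCV 4.12 (cv2) and the standard library are available. Lean on these libraries where they do the work, as an engineer would, in place of code of your own. Each camera call takes 0.05 s, during which the arm holds its last target. There are 200 camera calls.

## Working session

There is one attempt and no reset: what is moved stays moved. The work goes in short steps, Python scripts to look and compute and a shell command to move; the robot and the scene stay as the last step left them, time stands still between calls to the robot, and variables do not carry over. Pictures are saved under pics/ and viewed, at most 13 in all, crops included, and the job is handed in when it is done.

```bash
ls; mkdir -p pics; python3 - <<'E'
from cell import bot
import cv2,numpy as np,pickle
for n in("side","top"):
    c=bot.capture(n); pickle.dump(c,open(n+".pkl","wb")); cv2.imwrite(f"pics/{n}0.png",c["pixels"][:,:,::-1])
    R=cv2.Rodrigues(np.array(c["rvec"]))[0]; print(n,-R.T@np.array(c["tvec"]).ravel(),c["camera_matrix"])
print(bot.state())
E
```

```text
pics
side [ 0.29718668 -0.66791393  0.49193904] [[523.39769833   0.         311.94999179]
 [  0.         523.39769833 236.69112257]
 [  0.           0.           1.        ]]
top [0.44173269 0.1794222  1.04990923] [[437.75769558   0.         315.54737445]
 [  0.         437.75769558 234.87264389]
 [  0.           0.           1.        ]]
{'time': 0.1, 'joint_pos': array([-1.33229454e+00,  3.79309906e-01,  1.73470350e+00,  1.58121489e-05,
        1.02849580e+00, -3.32989374e-02]), 'dq': array([-9.39822690e-04, -7.55558736e-04, -2.57677853e-03, -3.46913968e-04,
       -6.29448203e-05, -6.96530410e-04]), 'joint_torque': array([ 3.73061839e-04, -7.65032744e+01, -4.35294127e+01,  6.51893509e-02,
        3.98100761e-02, -2.04546302e-05]), 'tcp_pos': array([ 0.18784967, -0.67399294,  0.23539551]), 'ee_rot': array([-4.56555324e-04,  9.90780199e-01,  1.35478367e-01, -4.02026365e-05]), 'contact_force': array([-0.36177017, -0.26846462,  0.67935964]), 'wrist_torque': array([ 0.01435525,  0.00147304, -0.04057866]), 'finger_force': 0.0, 'opening': 0.0913333218048329}
```

View pics/side0.png

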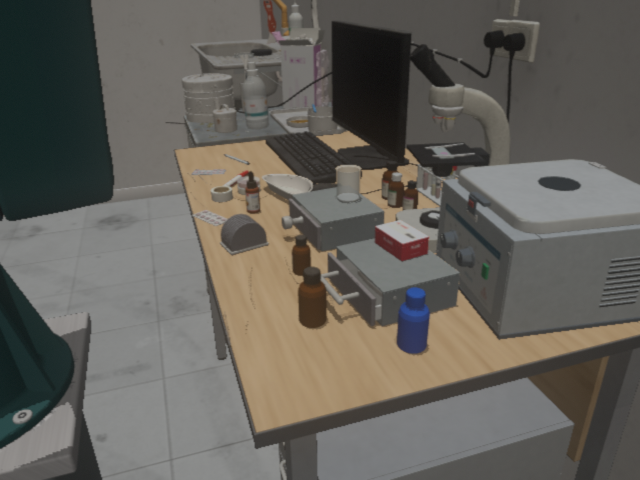

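View pics/top0.png

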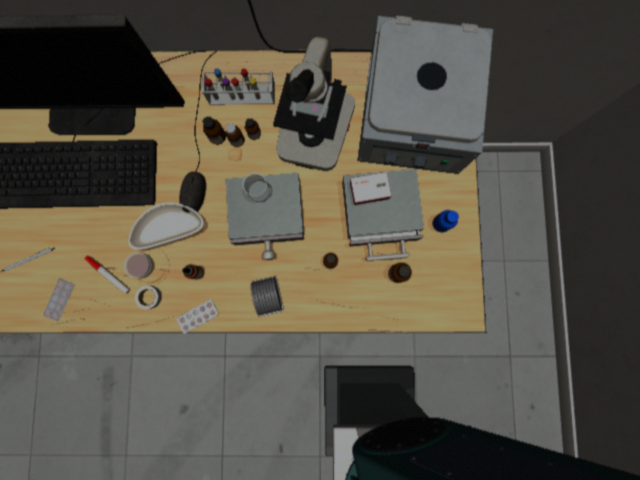

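The large amber bottle is at side (312,298), top (400,272). The other candidates are the small amber bottle at side (301,256), top (331,260), and the blue bottle at side (413,320), top (447,220). The large amber one is in front of the bar handle, so it fits. I'll confirm in enlarged crops.

```bash
cat > h.py <<'E'
import cv2,numpy as np,pickle
from cell import bot
def load(n): return pickle.load(open(n+".pkl","rb"))
def snap(n,out):
    c=bot.capture(n); pickle.dump(c,open(n+".pkl","wb")); cv2.imwrite(out,c["pixels"][:,:,::-1]); return c
def crop(n,out,x,y,w,h,s):
    cv2.imwrite(out,cv2.resize(load(n)["pixels"][y:y+h,x:x+w,::-1],None,fx=s,fy=s,interpolation=cv2.INTER_CUBIC))
def ray(n,p):
    c=load(n);R=cv2.Rodrigues(np.array(c["rvec"]))[0];t=np.array(c["tvec"]).ravel()
    d=R.T@np.linalg.solve(c["camera_matrix"],[p[0],p[1],1]); return -R.T@t,d
def atz(n,p,z):
    o,d=ray(n,p); return (o+d*(z-o[2])/d[2]).round(4)
def tri(ps,pt):
    A=[];b=[]
    for n,p in(("side",ps),("top",pt)):
        o,d=ray(n,p);d=d/np.linalg.norm(d);P=np.eye(3)-np.outer(d,d);A.append(P);b.append(P@o)
    x=np.linalg.lstsq(np.vstack(A),np.hstack(b),rcond=None)[0]
    return x.round(4),round(float(np.linalg.norm(np.vstack(A)@x-np.hstack(b)))*1000,1)
def proj(n,X):
    c=load(n); return cv2.projectPoints(np.array(X,float).reshape(-1,3),np.array(c["rvec"]),np.array(c["tvec"]),c["camera_matrix"],None)[0][:,0].round(1)
E
python3 -c "
from h import *
crop('top','pics/tc.png',215,160,260,170,3)
crop('side','pics/sc.png',205,175,265,200,3)
"
```

```text
(no output)
```

View pics/tc.png

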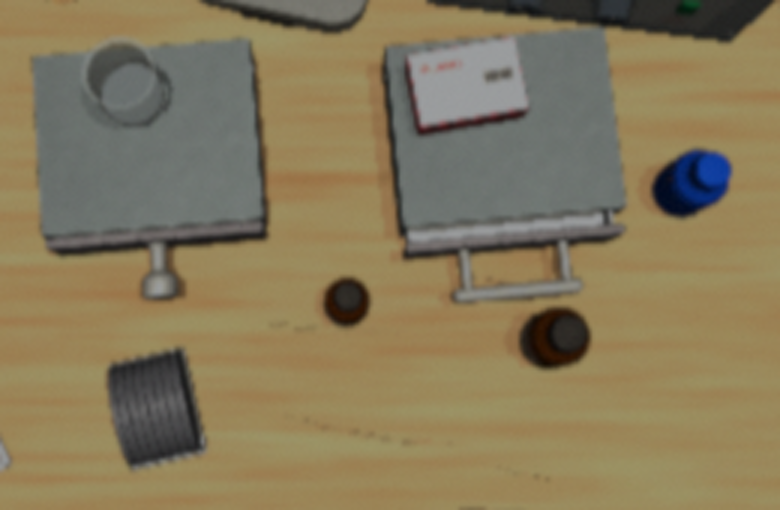

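View pics/sc.png

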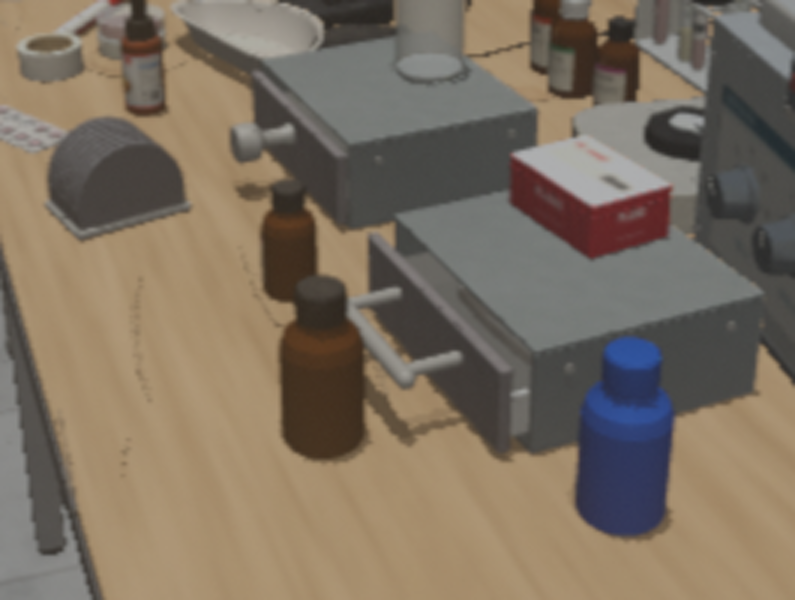

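The crops confirm it: the large amber bottle's cap is at side crop (321,288) and top crop (569,333), right in front of the bar handle, and the blue one is separate. The bar handle runs from top crop (459,297) to (578,287), and the rest's corners span top crop (110,368) to (203,467).

```bash
cat >> h.py <<'E'
T=lambda u,v:(215+u/3,160+v/3)
S=lambda u,v:(205+u/3,175+v/3)
E
python3 -c "
from h import *
print('bottle cap top',tri(S(321,286),T(569,333)),'z94',atz('top',T(569,333),.094), atz('side',S(321,286),.094))
print('small cap',tri(S(288,188),T(348,296)))
print('handle near end',tri(S(406,379),T(578,287)),'ends',atz('top',T(578,287),.04),atz('top',T(459,297),.04))
print('bar roof FR',atz('top',T(622,207),.064),'BR',atz('top',T(603,29),.064),'BL',atz('top',T(385,46),.064),'FL',atz('top',T(403,230),.064))
print('bar roof BR tri',tri(S(758,292),T(622,207)),)
print('knob BL',atz('top',T(33,57),.064),'BR',atz('top',T(250,41),.064),'FR',atz('top',T(263,217),.064),'FL',atz('top',T(45,235),.064))
print('knob BR..', tri(S(535,107),T(250,41)))
print('knob',tri(S(242,142),T(160,285)))
print('beaker base side',atz('side',S(432,70),.064),'top',atz('top',T(130,95),.066))
print('rest',[atz('top',T(*p),.012) for p in((110,368),(183,350),(203,447),(132,467))])
print('rest ridge apex near end side', atz('side',S(118,122),.06))
"
```

```text
bottle cap top (array([0.499 , 0.0029, 0.093 ]), 1.2) z94 [0.4981 0.0033 0.094 ] [0.4994 0.0012 0.094 ]
small cap (array([0.5282, 0.1625, 0.0707]), 0.8)
handle near end (array([ 0.538 , -0.0152,  0.039 ]), 2.0) ends [ 0.5365 -0.0146  0.04  ] [0.5292 0.0768 0.04  ]
bar roof FR [ 0.5949 -0.0451  0.064 ] BR [ 0.7339 -0.0356  0.064 ] BL [0.7217 0.1326 0.064 ] FL [0.5781 0.1206 0.064 ]
bar roof BR tri (array([ 0.6434, -0.068 ,  0.0896]), 82.2)
knob BL [0.715  0.4054 0.064 ] BR [0.7265 0.237  0.064 ] FR [0.5886 0.2266 0.064 ] FL [0.5757 0.3925 0.064 ]
knob BR.. (array([0.727 , 0.2368, 0.0642]), 0.8)
knob (array([0.5384, 0.3079, 0.0383]), 1.7)
beaker base side [0.6868 0.3264 0.064 ] top [0.6838 0.3292 0.066 ]
rest [array([0.4767, 0.3496, 0.012 ]), array([0.4906, 0.2921, 0.012 ]), array([0.4151, 0.2757, 0.012 ]), array([0.3998, 0.331 , 0.012 ])]
rest ridge apex near end side [0.4541 0.3242 0.06  ]
```

```bash
python3 -m jog '[[[16,34,0],[0,0,0],1],[[16,34,0],[0,0,0],1],[[16,34,0],[0,0,0],1],[[16,34,0],[0,0,0],1],[[16,34,0],[0,0,0],1],[[16,34,0],[0,0,0],1],[[16,34,0],[0,0,0],1],[[16,34,0],[0,0,0],1],[[16,34,0],[0,0,0],1],[[16,34,0],[0,0,0],1]]' 15
python3 -m jog '[[[15,34,0],[0,0,0],1],[[15,34,0],[0,0,0],1],[[15,34,0],[0,0,0],1],[[15,34,0],[0,0,0],1],[[15,34,0],[0,0,0],1],[[15,34,0],[0,0,0],1],[[15,34,0],[0,0,0],1],[[15,34,0],[0,0,0],1],[[15,34,0],[0,0,0],1],[[16,30,0],[0,0,0],1]]'
```

```text
time: 0.93
tcp_pos: [0.3481, -0.3325, 0.2358]
ee_rot: [-0.0, 0.991, 0.135, -0.0]
contact_force: [-0.2, -1.2, -0.4]
opening: 0.0912
finger_force: 0.0
time: 1.77
tcp_pos: [0.4991, 0.0039, 0.2359]
ee_rot: [-0.0, 0.991, 0.136, -0.0]
contact_force: [0.1, -1.0, -0.5]
opening: 0.091
finger_force: 0.0
```

```bash
python3 -m jog '[[[0,-1,-30],[0,0,0],1],[[0,0,-30],[0,0,0],1],[[0,0,-30],[0,0,0],1],[[0,0,-30],[0,0,0],1],[[0,0,-20],[0,0,0],1],[[0,0,-9],[0,0,0],1],[[0,0,0],[0,0,0],0.2],[[0,0,0],[0,0,0],0.2],[[0,0,0],[0,0,0],0.2],[[0,0,0],[0,0,0],0.2]]' 20
python3 -m jog '[[[0,0,0],[0,0,0],0.2],[[0,0,0],[0,0,0],0.2],[[0,0,0],[0,0,0],0.2],[[0,0,0],[0,0,0],0.2]]'
```

```text
time: 2.6
tcp_pos: [0.4998, 0.0006, 0.0883]
ee_rot: [0.0, 0.991, 0.135, 0.001]
contact_force: [0.8, 0.5, 0.7]
opening: 0.0673
finger_force: 0.0
time: 2.93
tcp_pos: [0.499, 0.0007, 0.0872]
ee_rot: [-0.0, 0.991, 0.135, 0.0]
contact_force: [-0.3, 1.8, 2.5]
opening: 0.0406
finger_force: 0.7
```

```bash
python3 -m jog '[[[0,0,0],[0,0,0],0.1],[[0,0,0],[0,0,0],0.1],[[0,0,0],[0,0,0],0.1],[[0,0,0],[0,0,0],0.1],[[0,0,0],[0,0,0],0.1]]' 20
```

```text
time: 3.35
tcp_pos: [0.4989, 0.0007, 0.0869]
ee_rot: [-0.0, 0.991, 0.135, -0.0]
contact_force: [-0.0, 1.1, 0.5]
opening: 0.0351
finger_force: 18.6
```

The 35 mm opening means the tips are on the shoulder, so I'll regrip 11 mm higher, on the cap.

```bash
python3 -m jog '[[[0,0,0],[0,0,0],0.6],[[0,0,0],[0,0,0],0.6],[[0,0,6],[0,0,0],0.6],[[0,0,5],[0,0,0],0.6],[[0,0,0],[0,0,0],0.1],[[0,0,0],[0,0,0],0.1],[[0,0,0],[0,0,0],0.1],[[0,0,0],[0,0,0],0.1],[[0,0,0],[0,0,0],0.1],[[0,0,0],[0,0,0],0.1]]' 20
python3 -m jog '[[[0,0,0],[0,0,0],0.1],[[0,0,0],[0,0,0],0.1]]'
```

```text
time: 4.18
tcp_pos: [0.4988, 0.0007, 0.0978]
ee_rot: [-0.0, 0.991, 0.135, -0.0]
contact_force: [-0.3, 0.7, -0.5]
opening: 0.0272
finger_force: 20.0
time: 4.35
tcp_pos: [0.4988, 0.0007, 0.0978]
ee_rot: [-0.0, 0.991, 0.135, -0.0]
contact_force: [-0.0, 0.3, -2.2]
opening: 0.0267
finger_force: 20.0
```

```bash
python3 -m jog '[[[0,0,10],[0,0,0],0.1],[[0,0,25],[0,0,0],0.1],[[0,0,30],[0,0,0],0.1],[[0,0,25],[0,0,0],0.1],[[0,0,15],[0,0,0],0.1],[[0,0,5],[0,0,0],0.1],[[3,10,0],[0,0,0],0.1],[[8,20,0],[0,0,0],0.1],[[12,25,0],[0,0,0],0.1],[[12,25,0],[0,0,0],0.1]]'
python3 -m jog '[[[12,29,0],[0,0,0],0.1],[[12,29,0],[0,0,0],0.1],[[12,29,0],[0,0,0],0.1],[[12,29,0],[0,0,0],0.1],[[12,29,0],[0,0,0],0.1],[[12,29,0],[0,0,0],0.1],[[8,15,0],[0,0,0],0.1],[[4,8,0],[0,0,0],0.1],[[0,2,0],[0,0,0],0.1],[[0,0,0],[0,0,0],0.1]]'
python3 -c "
from h import *
snap('side','pics/s2.png');snap('top','pics/t2.png')
a=cv2.resize(load('side')['pixels'][100:280,230:430,::-1],(400,360));b=cv2.resize(load('top')['pixels'][150:330,215:415,::-1],(400,360))
cv2.imwrite('pics/both2.png',np.hstack([a,b]))"
```

```text
time: 5.18
tcp_pos: [0.5336, 0.0819, 0.2068]
ee_rot: [-0.0, 0.991, 0.135, -0.001]
contact_force: [0.5, -0.5, -1.5]
opening: 0.0269
finger_force: 20.0
time: 6.02
tcp_pos: [0.6171, 0.2796, 0.2068]
ee_rot: [0.0, 0.991, 0.136, -0.001]
contact_force: [-0.1, -0.4, -2.0]
opening: 0.027
finger_force: 20.0
```

View pics/both2.png

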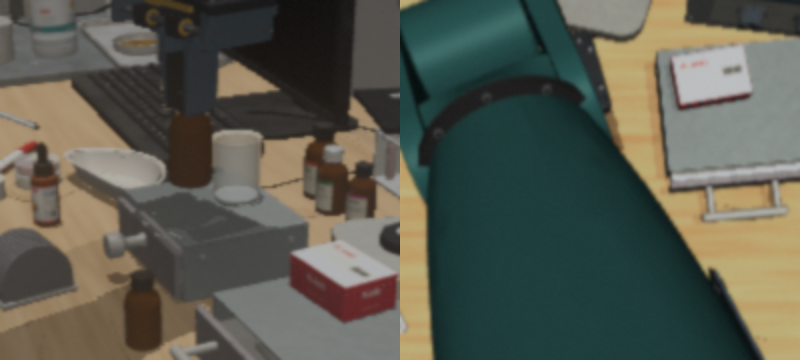

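The bottle hangs upright (left half, 190,150) over the front part of the knob unit roof, clear of the beaker (238,160). Lowering.

```bash
python3 -m jog '[[[0,0,-15],[0,0,0],0.1],[[0,0,-15],[0,0,0],0.1],[[0,0,-8],[0,0,0],0.1],[[0,0,-4],[0,0,0],0.1],[[0,0,-1],[0,0,0],0.1],[[0,0,-1],[0,0,0],0.1],[[0,0,0],[0,0,0],0.1]]'
```

```text
time: 6.7
tcp_pos: [0.6181, 0.2797, 0.1641]
ee_rot: [-0.0, 0.991, 0.135, 0.0]
contact_force: [-1.2, -0.1, -0.9]
opening: 0.0274
finger_force: 20.0
```

```bash
python3 -m jog '[[[0,0,-1],[0,0,0],0.1],[[0,0,-1],[0,0,0],0.1],[[0,0,0],[0,0,0],0.1]]'
```

```text
time: 6.95
tcp_pos: [0.618, 0.2797, 0.1621]
ee_rot: [-0.0, 0.991, 0.135, 0.0]
contact_force: [-0.9, 0.1, -1.6]
opening: 0.0269
finger_force: 20.0
```

```bash
python3 -m jog '[[[0,0,-1],[0,0,0],0.1],[[0,0,0],[0,0,0],0.1]]'; python3 -m jog '[[[0,0,-0.5],[0,0,0],0.1],[[0,0,0],[0,0,0],0.1]]'
```

```text
time: 7.12
tcp_pos: [0.6185, 0.28, 0.1617]
ee_rot: [-0.0, 0.991, 0.135, 0.001]
contact_force: [-0.9, -0.5, 4.3]
opening: 0.0271
finger_force: 20.0
time: 7.28
tcp_pos: [0.6187, 0.2801, 0.1617]
ee_rot: [-0.0, 0.991, 0.136, 0.001]
contact_force: [-1.3, 0.7, 8.7]
opening: 0.0269
finger_force: 20.0
```

```bash
python3 -m jog '[[[0,0,0],[0,0,0],0.5],[[0,0,0],[0,0,0],0.6],[[0,0,0],[0,0,0],0.6],[[0,0,0],[0,0,0],0.6],[[0,0,10],[0,0,0],0.6],[[0,0,20],[0,0,0],0.6],[[0,0,30],[0,0,0],0.6],[[0,0,15],[0,0,0],0.6]]'
python3 -m jog '[[[0,0,0],[0,0,7.16],0.3],[[-8,-20,0],[0,0,7.16],0.3],[[-10,-26,0],[0,0,7.16],0.3],[[-10,-26,0],[0,0,7.16],0.3],[[-10,-26,0],[0,0,7.16],0.3],[[-10,-26,0],[0,0,7.16],0.3],[[-10,-26,0],[0,0,7.16],0.3],[[-10,-26,0],[0,0,7.16],0.3],[[-9,-26,0],[0,0,7.16],0.3],[[-5,-20,0],[0,0,7.16],0.3]]'
python3 -m jog '[[[-5,-11,0],[0,0,7.16],0.3],[[0,0,0],[0,0,0],0.3]]'
python3 - <<'E'
from h import *
print(bot.state()["joint_pos"])
snap('side','pics/s3.png');snap('top','pics/t3.png')
a=cv2.resize(load('side')['pixels'][140:340,220:420,::-1],(400,400));b=cv2.resize(load('top')['pixels'][150:350,215:415,::-1],(400,400))
cv2.imwrite('pics/both3.png',np.hstack([a,b]))
E
```

```text
time: 7.95
tcp_pos: [0.6188, 0.28, 0.239]
ee_rot: [-0.0, 0.991, 0.135, 0.001]
contact_force: [1.0, 0.4, 2.3]
opening: 0.0548
finger_force: 0.0
time: 8.78
tcp_pos: [0.5349, 0.0562, 0.2358]
ee_rot: [0.0, 0.722, 0.692, 0.0]
contact_force: [0.8, -0.4, -0.1]
opening: 0.0274
finger_force: 0.0
time: 8.95
tcp_pos: [0.5303, 0.045, 0.2358]
ee_rot: [0.0, 0.678, 0.735, 0.0]
contact_force: [-0.6, -0.3, 0.7]
opening: 0.0273
finger_force: 0.0
[ 4.10405659e-02  1.13962408e-01  2.07290607e+00 -2.48288304e-04
  9.54460797e-01 -3.99608768e-02]
```

View pics/both3.png

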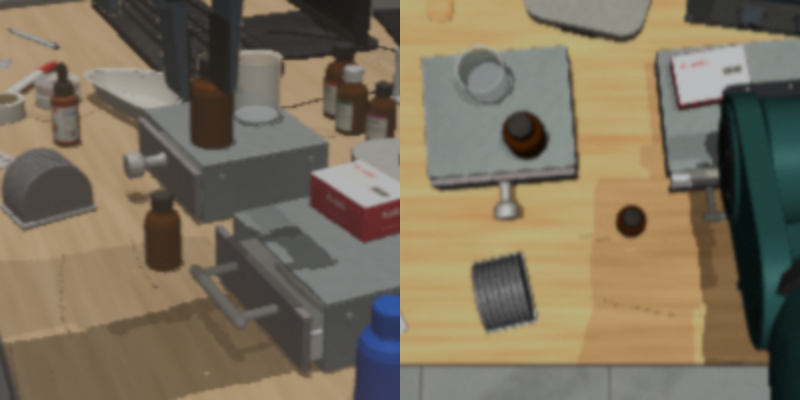

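The bottle stands on the knob unit roof (left half, 212,110), and the bar runs from (197,270) to (240,318) in the left half. Next I check the bar's position from the side view.

```bash
python3 -c "
from h import *
for p in((197,270),(240,320)): print(atz('side',(220+p[0]/2,140+p[1]/2),.038))
print(proj('side',[[.5315,.047,.038],[.5365,-.0146,.038],[.5292,.0768,.038]])*2-[440,280])"
```

```text
[0.5334 0.0761 0.038 ]
[ 0.5408 -0.0101  0.038 ]
[[205.8 287. ]
 [236.8 324. ]
 [192.  270.4]]
```

```bash
python3 -m jog '[[[3,1,-30],[0,0,0],0.3],[[0,0,-35],[0,0,0],0.3],[[0,0,-35],[0,0,0],0.3],[[0,0,-30],[0,0,0],0.3],[[0,0,-20],[0,0,0],0.3],[[0,0,-10],[0,0,0],0.3]]'
python3 -m jog '[[[0,0,-10],[0,0,0],0.3],[[0,0,-10],[0,0,0],0.3],[[0,0,-6],[0,0,0],0.3],[[0,0,-4],[0,0,0],0.3],[[0,0,0],[0,0,0],0.05],[[0,0,0],[0,0,0],0.05],[[0,0,0],[0,0,0],0.05],[[0,0,0],[0,0,0],0.05],[[0,0,0],[0,0,0],0.05]]' 25
```

```text
time: 9.55
tcp_pos: [0.5329, 0.0485, 0.0728]
ee_rot: [-0.001, 0.681, 0.732, -0.001]
contact_force: [0.3, 0.3, 1.0]
opening: 0.0272
finger_force: 0.0
time: 10.3
tcp_pos: [0.5345, 0.0477, 0.046]
ee_rot: [0.0, 0.68, 0.733, 0.0]
contact_force: [-0.5, -0.1, 4.0]
opening: 0.0103
finger_force: 25.0
```

```bash
python3 -m jog '[[[-5,-0.4,0],[0,0,0],0.05],[[-10,-0.8,0],[0,0,0],0.05],[[-12,-1,0],[0,0,0],0.05],[[-12,-1,0],[0,0,0],0.05],[[-12,-1,0],[0,0,0],0.05],[[-12,-1,0],[0,0,0],0.05],[[-10,-0.8,0],[0,0,0],0.05],[[-8,-0.6,0],[0,0,0],0.05],[[-5,-0.4,0],[0,0,0],0.05],[[0,0,0],[0,0,0],0.05]]'
python3 -m jog '[[[-4,-0.3,0],[0,0,0],0.05],[[-4,-0.3,0],[0,0,0],0.05],[[-3,-0.2,0],[0,0,0],0.05],[[-2,-0.2,0],[0,0,0],0.05],[[0,0,0],[0,0,0],0.05]]'
```

```text
time: 11.13
tcp_pos: [0.4466, 0.0403, 0.0459]
ee_rot: [0.0, 0.68, 0.733, -0.0]
contact_force: [-1.2, -6.7, 12.6]
opening: 0.0104
finger_force: 25.0
time: 11.55
tcp_pos: [0.4345, 0.0392, 0.0459]
ee_rot: [0.001, 0.68, 0.733, 0.0]
contact_force: [0.9, -9.1, 10.7]
opening: 0.0102
finger_force: 25.0
```

```bash
python3 -m jog '[[[-2,0,0],[0,0,0],0.05],[[-2,0,0],[0,0,0],0.05],[[0,0,0],[0,0,0],0.05]]'; python3 -m jog '[[[-2,0,0],[0,0,0],0.05],[[-2,0,0],[0,0,0],0.05],[[0,0,0],[0,0,0],0.05]]'; python3 -c "
from cell import bot;print(bot.state()['joint_pos'])"
```

```text
time: 11.8
tcp_pos: [0.4343, 0.0393, 0.0463]
ee_rot: [0.004, 0.68, 0.733, 0.003]
contact_force: [24.2, -9.9, -22.4]
opening: 0.0106
finger_force: 25.0
time: 12.05
tcp_pos: [0.4341, 0.0396, 0.0472]
ee_rot: [0.006, 0.68, 0.733, 0.006]
contact_force: [39.9, -2.7, -30.7]
opening: 0.0102
finger_force: 25.0
[ 3.77274246e-02  3.18485695e-01  2.31322315e+00 -6.39490142e-04
  4.92929833e-01 -3.73104012e-02]
```

```bash
python3 -m jog '[[[4,0,0],[0,0,0],0.05],[[3,0,0],[0,0,0],0.3],[[0,0,0],[0,0,0],0.3],[[0,0,0],[0,0,0],0.3],[[0,0,10],[0,0,0],0.3],[[0,0,30],[0,0,0],0.3],[[0,0,40],[0,0,0],0.3],[[0,0,40],[0,0,0],0.3],[[0,0,30],[0,0,0],0.3],[[10,-20,0],[0,0,0],0.3]]'
python3 -m jog '[[[10,-35,0],[0,0,0],0.3],[[5,-40,0],[0,0,0],0.3],[[0,-40,0],[0,0,0],0.3],[[0,-40,0],[0,0,0],0.3],[[0,-40,0],[0,0,0],0.3],[[0,-40,0],[0,0,0],0.3],[[0,-40,0],[0,0,0],0.3],[[0,-30,0],[0,0,0],0.3]]'
python3 - <<'E'
from h import *
snap('side','pics/s4.png');snap('top','pics/t4.png')
a=cv2.resize(load('side')['pixels'][230:350,270:400,::-1],(400,369),interpolation=2);b=cv2.resize(load('top')['pixels'][200:320,315:445,::-1],(400,369),interpolation=2)
cv2.imwrite('pics/both4.png',np.hstack([a,b]))
E
```

```text
time: 12.88
tcp_pos: [0.4449, 0.021, 0.2014]
ee_rot: [0.003, 0.679, 0.734, 0.003]
contact_force: [1.7, -0.7, 0.4]
opening: 0.0273
finger_force: 0.0
time: 13.55
tcp_pos: [0.4579, -0.2877, 0.196]
ee_rot: [-0.0, 0.68, 0.733, -0.0]
contact_force: [1.3, -0.0, 0.1]
opening: 0.0275
finger_force: 0.0
```

View pics/both4.png

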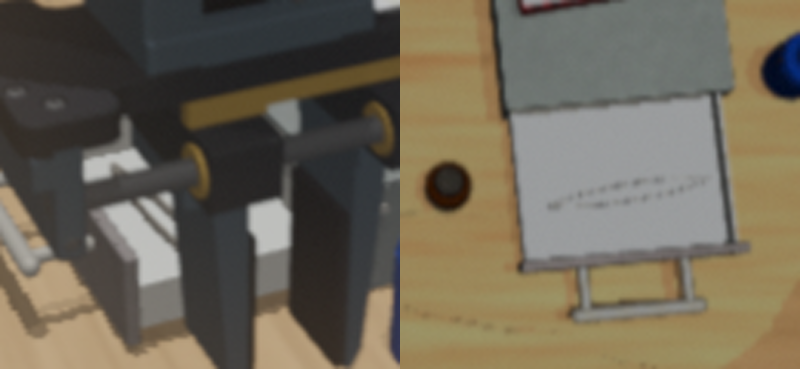

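The hand hides the tweezers in the side view. In the top half they lie from about (548,205) to (712,178). I'll raise the arm and take a closer look.

```bash
python3 -m jog '[[[0,-20,35],[0,0,0],0.3],[[0,-20,40],[0,0,0],0.3],[[0,-20,40],[0,0,0],0.3],[[0,-20,40],[0,0,0],0.3],[[0,-20,40],[0,0,0],0.3],[[0,-20,40],[0,0,0],0.3],[[0,-20,40],[0,0,0],0.3],[[0,0,20],[0,0,0],0.3]]'
python3 - <<'E'
from h import *
snap('side','pics/s5.png');snap('top','pics/t5.png')
a=cv2.resize(load('side')['pixels'][230:330,275:375,::-1],(400,400),interpolation=2);b=cv2.resize(load('top')['pixels'][232:282,350:430,::-1],(640,400),interpolation=2)
b=cv2.resize(load('top')['pixels'][232:282,352:402+30,::-1],(400,250),interpolation=2)
b2=cv2.resize(load('top')['pixels'][240:280,355:425,::-1],(800,457)[:2],interpolation=2)
cv2.imwrite('pics/a5.png',a);cv2.imwrite('pics/b5.png',b2)
m=np.zeros((600,800,3),np.uint8);m[:343,:600]=cv2.resize(load('top')['pixels'][240:280,355:425,::-1],(600,343),interpolation=2);
m[343:600,:]=0;s=cv2.resize(load('side')['pixels'][250:293,285:418,::-1],(800,257),interpolation=2);m[343:]=s
cv2.imwrite('pics/m5.png',m)
E
```

```text
time: 14.32
tcp_pos: [0.4587, -0.4184, 0.4788]
ee_rot: [0.002, 0.68, 0.733, -0.0]
contact_force: [0.6, -0.0, 0.6]
opening: 0.0273
finger_force: 0.0
```

View pics/m5.png

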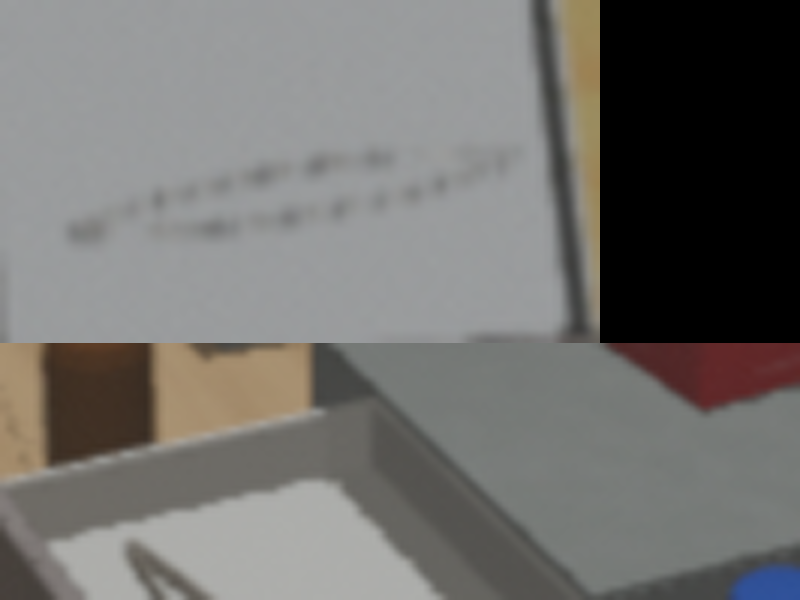

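Top half: the tweezers run from the joined, blunt end at (72,235) to the pointed end at (522,152). In the side crop the blunt end is at (130,545), and the rest of them is cut off. I need the pointed end from the side.

View pics/a5.png

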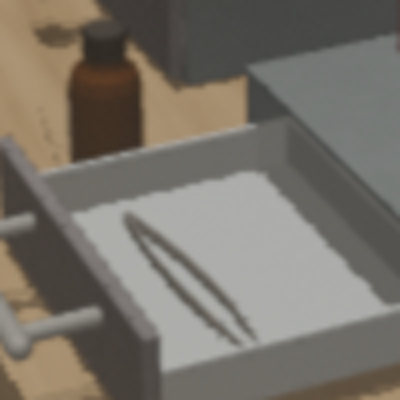

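```bash
python3 -c "
from h import *
t=lambda u,v:(355+u*70/600,240+v*40/343)
s=lambda u,v:(275+u/4,230+v/4)
print('blunt',tri(s(129,217),t(72,235)),'pt',tri(s(247,341),t(520,154)))
b,p=[atz('top',t(*q),.020) for q in((70,236),(522,153))];print(b,p,np.linalg.norm(b-p))
b2,p2=[atz('side',s(*q),.020) for q in((129,215),(250,342))];print(b2,p2,np.linalg.norm(b2-p2))
d=(b-p)/np.linalg.norm(b-p);print('yaw of y axis',np.degrees(np.arctan2(d[1],d[0])))
m=(b+p)/2;print('mid',m,'com',m+.005*d)
print('side/belly check top at com: arms',atz('top',t(275,176),.02),atz('top',t(285,220),.02))
r=[.4907,.2921]
print('rest mid', np.mean([atz('top',T(*p),.0) for p in((110,368),(183,350),(203,447),(132,467))],0), np.mean([atz('top',T(*p),.03) for p in((110,368),(183,350),(203,447),(132,467))],0))
"
```

```text
blunt (array([0.5133, 0.0853, 0.0181]), 2.8) pt (array([ 0.5294, -0.0345,  0.0281]), 4.1)
[0.5109 0.0865 0.02  ] [ 0.5332 -0.0376  0.02  ] 0.12608766791403508
[0.515  0.0837 0.02  ] [ 0.5313 -0.0244  0.02  ] 0.10932200144527175
yaw of y axis 100.18697917345712
mid [0.52205 0.02445 0.02   ] com [0.52116569 0.02937118 0.02      ]
side/belly check top at com: arms [0.5272 0.0301 0.02  ] [0.5151 0.0277 0.02  ]
rest mid [0.4456  0.31365 0.     ] [0.44545  0.309825 0.03    ]
```

```bash
python3 -m jog '[[[5,37,-15],[0,0,3],0.35],[[5,37,-15],[0,0,3],0.35],[[5,37,-15],[0,0,0],0.35],[[5,37,-15],[0,0,0],0.35],[[5,37,-15],[0,0,0],0.35],[[5,37,-15],[0,0,0],0.35],[[5,37,-15],[0,0,0],0.35],[[5,37,-15],[0,0,0],0.35],[[5,37,-15],[0,0,0],0.35],[[5,37,-15],[0,0,0],0.35]]'
python3 -m jog '[[[6,37,-15],[0,0,0],0.35],[[6,35,-15],[0,0,0],0.35],[[0,5,-15],[0,0,0],0.35],[[0,0,-40],[0,0,0],0.35],[[0,0,-40],[0,0,0],0.35],[[0,0,-40],[0,0,0],0.35],[[0,0,-30],[0,0,0],0.35],[[0,0,-20],[0,0,0],0.35],[[0,0,0],[0,0,0],0.35]]'
python3 - <<'E'
from h import *
# refine rest: foot corners in the side picture at z=0, use earlier crop coordinates
n=atz('side',S(84,238),0);f=atz('side',S(189,207),0);g=atz('side',S(46,205),0)
print(n,f,g,np.linalg.norm(n-f),np.linalg.norm(n-g),'centre',(f+g)/2,'yaw x',np.degrees(np.arctan2(*(f-n)[1::-1])))
E
```

```text
time: 15.25
tcp_pos: [0.5072, -0.0444, 0.3226]
ee_rot: [-0.001, 0.64, 0.768, -0.0]
contact_force: [1.5, -0.4, -0.7]
opening: 0.0319
finger_force: 0.0
time: 16.0
tcp_pos: [0.5166, 0.0304, 0.1049]
ee_rot: [-0.003, 0.64, 0.768, -0.003]
contact_force: [-1.8, 0.1, -0.3]
opening: 0.0317
finger_force: 0.0
[0.4166 0.2766 0.    ] [0.4941 0.2972 0.    ] [ 0.3999  0.3356 -0.    ] 0.08019108429245732 0.061317941909362884 centre [0.447  0.3164 0.    ] yaw x 14.885392784861294
```

```bash
python3 -m jog '[[[5,-1,-20],[0,0,0],0.35],[[0,0,-20],[0,0,0],0.35],[[0,0,-15],[0,0,0],0.35],[[0,0,-7],[0,0,0],0.35],[[0,0,-3],[0,0,0],0.35],[[0,0,0],[0,0,0],0.35]]'
```

```text
time: 16.5
tcp_pos: [0.5257, 0.0291, 0.0446]
ee_rot: [-0.0, 0.64, 0.768, -0.0]
contact_force: [-0.1, -0.1, -0.8]
opening: 0.0324
finger_force: 0.0
```

```bash
python3 -m jog '[[[-3,0,0],[0,0,0],0.35],[[0,0,-3],[0,0,0],0.35],[[0,0,0],[0,0,0],0.35],[[0,0,0],[0,0,0],0.35]]'
```

```text
time: 16.83
tcp_pos: [0.523, 0.0289, 0.0414]
ee_rot: [0.0, 0.641, 0.768, 0.0]
contact_force: [0.4, -0.5, 0.6]
opening: 0.0319
finger_force: 0.0
```

```bash
python3 -m jog '[[[-1,0,-2],[0,0,0],0.35],[[0,0,-2],[0,0,0],0.35],[[0,0,0],[0,0,0],0.05],[[0,0,0],[0,0,0],0.05],[[0,0,0],[0,0,0],0.05],[[0,0,0],[0,0,0],0.05],[[0,0,0],[0,0,0],0.05],[[0,0,0],[0,0,0],0.05]]' 12
```

```text
time: 17.5
tcp_pos: [0.5219, 0.0289, 0.037]
ee_rot: [-0.0, 0.641, 0.768, -0.0]
contact_force: [-0.2, 0.5, -0.6]
opening: 0.0136
finger_force: 12.0
```

```bash
python3 -m jog '[[[0,0,8],[0,0,0],0.05],[[0,0,20],[0,0,0],0.05],[[0,0,25],[0,0,0],0.05],[[0,0,30],[0,0,0],0.05],[[0,0,25],[0,0,0],0.05],[[0,0,15],[0,0,0],0.05],[[0,0,8],[0,0,0],0.05],[[-3,10,0],[0,0,-5],0.05],[[-5,18,0],[0,0,-7],0.05],[[-6,20,0],[0,0,-7],0.05]]'
python3 -m jog '[[[-7,26,0],[0,0,-7],0.05],[[-7,26,0],[0,0,-7],0.05],[[-7,26,0],[0,0,-7],0.05],[[-7,26,0],[0,0,-7],0.05],[[-7,26,0],[0,0,-7],0.05],[[-7,26,0],[0,0,-7],0.05],[[-7,26,0],[0,0,-7],0.05],[[-7,26,0],[0,0,-7],0.05],[[-7,22,0],[0,0,-7],0.05],[[-4,12,0],[0,0,-4],0.05]]'
python3 -m jog '[[[-1,15,0],[0,0,0],0.05],[[0,6,0],[0,0,0],0.05],[[0,0,0],[0,0,0],0.05]]'
python3 - <<'E'
from h import *
snap('side','pics/s6.png');snap('top','pics/t6.png')
a=cv2.resize(load('side')['pixels'][120:270,190:340,::-1],(400,400),interpolation=2);b=cv2.resize(load('top')['pixels'][150:350,180:380,::-1],(400,400),interpolation=2)
cv2.imwrite('pics/both6.png',np.hstack([a,b]))
E
```

```text
time: 18.33
tcp_pos: [0.5076, 0.077, 0.1681]
ee_rot: [0.0, 0.761, 0.649, -0.0]
contact_force: [0.4, -0.8, -0.6]
opening: 0.0136
finger_force: 12.0
time: 19.17
tcp_pos: [0.4399, 0.3207, 0.1678]
ee_rot: [0.0, 0.993, 0.122, -0.0]
contact_force: [-1.3, 1.2, -0.1]
opening: 0.0135
finger_force: 12.0
time: 19.42
tcp_pos: [0.4401, 0.3408, 0.1679]
ee_rot: [-0.0, 0.992, 0.127, 0.0]
contact_force: [-0.3, -0.9, -0.6]
opening: 0.0137
finger_force: 12.0
```

View pics/both6.png

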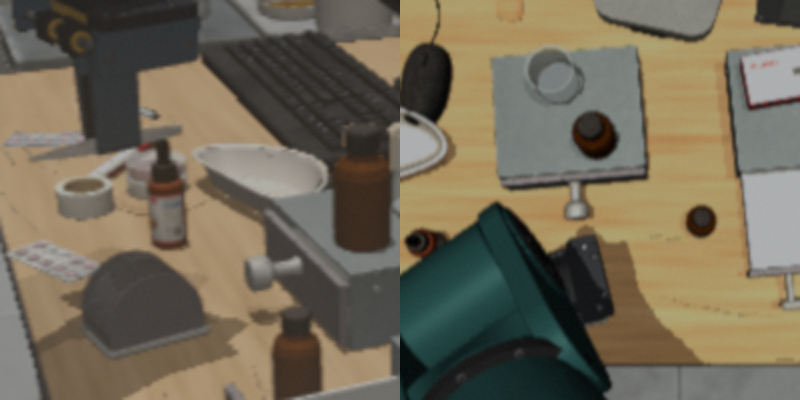

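```bash
python3 -m jog '[[[3,-9,0],[0,0,0],0.05],[[4,-12,0],[0,0,0],0.05],[[0,-6,-5],[0,0,0],0.05],[[0,0,-10],[0,0,0],0.05],[[0,0,-20],[0,0,0],0.05],[[0,0,-15],[0,0,0],0.05],[[0,0,0],[0,0,0],0.05],[[0,0,0],[0,0,0],0.05]]'
python3 - <<'E'
from h import *
c=np.array([.4465,.314,0]);a=np.radians(14.2);X=np.array([np.cos(a),np.sin(a),0]);Y=np.array([-X[1],X[0],0]);Z=np.array([0,0,1.])
Q=lambda x,y,z:c+x*X+y*Y+z*Z
snap('side','pics/s7.png');im=load('side')['pixels'][:,:,::-1].copy()
big=cv2.resize(im[140:260,190:310],(600,600),interpolation=2)
def pl(P): 
    p=((proj('side',P)-[190,140])*5+2.5).astype(np.int32);cv2.polylines(big,[p],False,(0,0,255),1)
pl([Q(x,y,0) for x,y in((-.043,-.031),(.043,-.031),(.043,.031),(-.043,.031),(-.043,-.031))])
for y in(-.028,.028): pl([Q(.04*np.sin(t),y,.02+.04*np.cos(t)) for t in np.linspace(-1.5,1.5,30)])
cv2.imwrite('pics/o7.png',big)
E
```

```text
time: 20.18
tcp_pos: [0.4464, 0.3122, 0.1171]
ee_rot: [0.0, 0.992, 0.125, -0.001]
contact_force: [1.1, 0.1, -1.3]
opening: 0.0137
finger_force: 12.0
```

View pics/o7.png

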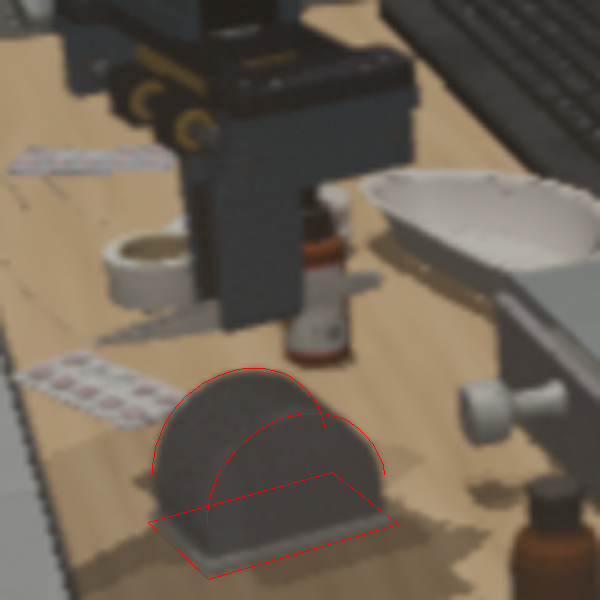

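The overlay agrees with the rest to about 2 mm, and the tweezers hang level above it with their ends at (100,340) and (380,280). Lowering onto the ridge.

```bash
python3 -c "
from h import *
a=np.radians(14.4);d=np.array([np.cos(a),np.sin(a),0]);c=np.array([.4464,.3122,.098])
print((proj('side',[c-.0675*d,c+.0575*d])-[190,140])*5+2.5)"
python3 -m jog '[[[0,1,-12],[0,0,0],0.05],[[0,0,-10],[0,0,0],0.05],[[0,0,-5],[0,0,0],0.05],[[0,0,-2],[0,0,0],0.05],[[0,0,-1],[0,0,0],0.05],[[0,0,0],[0,0,0],0.05],[[0,0,0],[0,0,0],0.05]]'
```

```text
[[ 96.  346.5]
 [380.5 278. ]]
time: 20.82
tcp_pos: [0.447, 0.314, 0.0882]
ee_rot: [-0.0, 0.992, 0.125, 0.0]
contact_force: [1.0, -0.1, -0.3]
opening: 0.0137
finger_force: 12.0
```

Predicted and seen ends match, so the grip is level and centred on the balance point.

```bash
python3 -m jog '[[[0,0,-2],[0,0,0],0.05],[[0,0,-1],[0,0,0],0.05],[[0,0,0],[0,0,0],0.05]]'; python3 -m jog '[[[0,0,-1],[0,0,0],0.05],[[0,0,0],[0,0,0],0.05],[[0,0,0],[0,0,0],0.05]]'
```

```text
time: 21.07
tcp_pos: [0.4469, 0.3139, 0.085]
ee_rot: [-0.0, 0.992, 0.125, 0.0]
contact_force: [-0.2, 0.4, -0.7]
opening: 0.0135
finger_force: 12.0
time: 21.32
tcp_pos: [0.4469, 0.3139, 0.0841]
ee_rot: [-0.0, 0.992, 0.125, 0.0]
contact_force: [-0.8, 0.6, -0.2]
opening: 0.0136
finger_force: 12.0
```

```bash
python3 -m jog '[[[0,0,-0.7],[0,0,0],0.05],[[0,0,0],[0,0,0],0.05],[[0,0,0],[0,0,0],0.05]]'
```

```text
time: 21.57
tcp_pos: [0.4469, 0.3139, 0.0833]
ee_rot: [0.0, 0.992, 0.125, -0.0]
contact_force: [0.9, 1.3, -0.6]
opening: 0.0133
finger_force: 12.0
```

```bash
python3 -m jog '[[[0,0,-0.6],[0,0,0],0.05],[[0,0,0],[0,0,0],0.05],[[0,0,0],[0,0,0],0.05]]';python3 -m jog '[[[0,0,-0.5],[0,0,0],0.05],[[0,0,0],[0,0,0],0.05],[[0,0,0],[0,0,0],0.05]]'
```

```text
time: 21.82
tcp_pos: [0.447, 0.3139, 0.0828]
ee_rot: [-0.0, 0.992, 0.125, 0.0]
contact_force: [0.2, 0.2, 1.6]
opening: 0.0135
finger_force: 12.0
time: 22.07
tcp_pos: [0.447, 0.3139, 0.0824]
ee_rot: [-0.0, 0.992, 0.125, 0.0]
contact_force: [-1.1, -0.9, 4.3]
opening: 0.0135
finger_force: 12.0
```

Contact. Opening gently, then rising.

```bash
python3 -m jog '[[[0,0,0.3],[0,0,0],0.17],[[0,0,0],[0,0,0],0.2],[[0,0,0],[0,0,0],0.25],[[0,0,0],[0,0,0],0.3],[[0,0,0],[0,0,0],0.3],[[0,0,2],[0,0,0],0.3],[[0,0,5],[0,0,0],0.3],[[0,0,10],[0,0,0],0.3],[[0,0,20],[0,0,0],0.3],[[0,0,30],[0,0,0],0.3]]'
python3 -m jog '[[[0,0,40],[0,0,0],0.3],[[0,0,30],[0,0,0],0.3],[[0,0,0],[0,0,0],0.3]]'
python3 - <<'E'
from h import *
snap('side','pics/s8.png')
a=cv2.resize(load('side')['pixels'][160:350,190:440,::-1],(790,600),interpolation=2)
cv2.imwrite('pics/a8.png',a)
E
```

```text
time: 22.9
tcp_pos: [0.4459, 0.3132, 0.1493]
ee_rot: [0.001, 0.992, 0.125, -0.001]
contact_force: [-0.5, -0.2, -0.2]
opening: 0.0275
finger_force: 0.0
time: 23.15
tcp_pos: [0.4494, 0.3155, 0.2266]
ee_rot: [-0.002, 0.992, 0.125, 0.004]
contact_force: [1.2, 0.7, 0.5]
opening: 0.0273
finger_force: 0.0
```

View pics/a8.png

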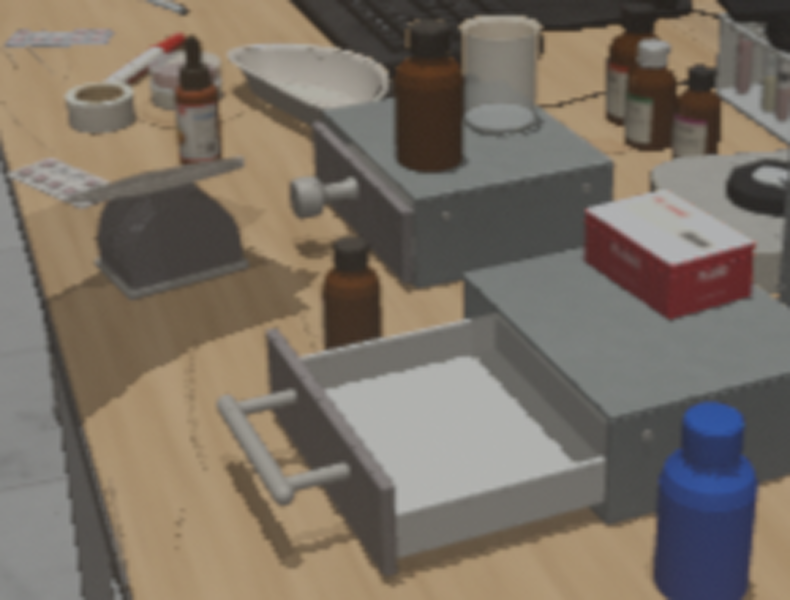

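The picture shows the tweezers balanced on the rest, from (80,200) to (243,163), with both ends in the air. The bottle is upright on the knob unit roof (430,100), the drawer is fully out, and nothing else has moved. I'll let things settle briefly, then hand in.

```bash
python3 -m jog '[[[0,0,0],[0,0,0],0.3],[[0,0,0],[0,0,0],0.3],[[0,0,0],[0,0,0],0.3],[[0,0,0],[0,0,0],0.3],[[0,0,0],[0,0,0],0.3],[[0,0,0],[0,0,0],0.3],[[0,0,0],[0,0,0],0.3],[[0,0,0],[0,0,0],0.3],[[0,0,0],[0,0,0],0.3],[[0,0,0],[0,0,0],0.3]]'; python3 -c "
from h import *
a=load('side')['pixels'].astype(int);b=snap('side','pics/s9.png')['pixels'].astype(int)
print(abs(a-b)[200:270,210:280].mean())
print(bot.job_done())"
```

```text
time: 24.03
tcp_pos: [0.4469, 0.3139, 0.2195]
ee_rot: [-0.0, 0.992, 0.125, -0.0]
contact_force: [-0.3, 0.1, -0.4]
opening: 0.0271
finger_force: 0.0
0.6868027210884353
the job is handed in; nothing more can be done
None
```

I handed the job in at about 24 s without seeing a verdict: in the last picture viewed, the large amber bottle is upright on the knob unit's roof, the bar drawer is out at its stop, the tweezers are balanced across the rest, and the bystanders look unmoved.

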